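Finish the pyramid of packed columns

ROBOT

A 6-joint arm with a two-finger parallel gripper is mounted at the origin on the work surface. World frame = base frame: x ahead of the robot, y to its left, z up, the work surface at z = 0. Lengths are in mm, angles in rad, forces in N, time in s.
With the tool pointing down it reaches from about 275 to 750 mm from the base axis. Payload 10.2 kg.
Tool frame: the origin (TCP) lies at the very end of the fingers, on their centre line; the grasp point (between the pads) lies 19 mm behind it; z points along the fingers, y is the line along which they close (so a half turn about z gives the same grasp; the last joint's range is limited). The gripper opens to 85 mm and grips with 20 to 120 N. Pads are 22 mm wide; open, the fingers measure 114 mm over their backs; the gripper's body (76 mm by 85 mm) begins 54 mm behind the grasp point. The pads swing forward as they close: fully open they stand 13 mm farther back than shut.
Start: joints at [1.006, 0.313, 1.498, -0, 1.331, -0.223], TCP at [175.984, 494.632, 231.294] pointing down, gripper open.
Joint ranges: [-2.94, 2.94], [-0.97, 2.17], [0.19, 2.56], [-1.23, 4.37], [0.02, 3.11], [-2.88, 2.88]. Speed limits (rad/s): [2.39, 2.39, 3.01, 3.14, 3.14, 3.14].

INTERFACE

Orientations are given as a unit quaternion [w, x, y, z].
In Python, from rig import monitor, eyes, job gives the robot as it stands. The module is installed in compiled form; this text tells all that it offers.
- The arm moves only by the tool send_rows, never from a script. Its argument "targets" is one flat list of numbers, 7 for each row, row after row: the turn, a rotation vector about the tool's x, y, z in degrees, then the shift along the tool's x, y, z in units of 60 mm (1.0 is 60 mm), then the opening, from -1 (shut) to 1 (fully open), so that 0 is half open. A call has 1 to 5 rows; each row shifts and turns the commanded pose from where the row before left it, along the tool's axes as they then stand; what a row does not reach is not made up. A row lasts 1/8 s, in which the tool goes at most 62.5 mm and 10.7 degrees, less where a joint would pass 70% of its speed; a pose out of reach is approached as far as the arm can. A call is refused whole if a number of a shift passes 1 or a number of a turn 10.7, either way. A call with a gripper value outside its range is refused whole. The fingers move at their own pace and stop on an object; "newtons" is the grip in N (left out, the last holds). Time passes only in rows, so rows that do not move let the fingers close. It gives the time, the measured TCP pose, the force, the opening and the grip force at its end, in the units of the state.
- monitor.sense(): the state, without advancing time (a new reading comes with each control period).
- eyes.capture(name): name is "scene" or "top" or "wrist"; returns a dict with "img" (480x640x3 uint8, red, green, blue), "K" (3x3 intrinsics, pixels), "R" (3x3) and "t" (3): a world point X has camera coordinates R X + t. Camera axes: x right, y down, z forward; pixel columns grow to the right and rows downward; lengths in mm; the calibration is good to about 2 mm. The wrist camera is an equidistant fisheye: a pixel r from the principal point sees the ray r / f radians off the axis. A picture is of the moment at which its call begins. There is no depth.
- job.finish_job(): hands the job in; it is judged then, once.
The state is a dict: "time_s": time; "joints": joint angles; "dq": joint speeds; "tau": joint torques, N m; "eef_pos": TCP position; "ee_rot": TCP orientation; "force": force on the tool from outside, world axes, zero at the start; "wrist_torque": the same for the moment, N m; "grip_width": opening from 0.0 (shut) to 1.0 (fully open); "grip_force": force on a finger pad.
Only numpy, scipy, OpenCV 4.12 (cv2) and the standard library are available. Lean on these libraries where they do the work, as an engineer would, in place of code of your own. Each camera call takes 0.05 s, during which the arm holds its last target. There are 200 camera calls.

TASK

Finish the pyramid of columns on the steel rack: lay one of the two spare columns from the black cradles into the empty gap of the second layer, then saddle the other one on top of the second layer. Keep the columns parallel, with their end caps over the caps below and all nozzles pointing the same way. Set each one down gently instead of dropping it, and leave the columns already stacked and everything else on the bench where they are.

Things in the scene. Friction and masses are not known exactly. Their poses are not given: they have to be found in the camera images.
- rack: Low steel rack fixed to the bench, 230 mm wide (its y), 138 mm long (its x); origin at the centre of its underside, z up. Three columns lie on it, axes along its x, at rack y = +66, 0, -66 mm, axis height 37 mm, held by ridges with about 1 mm of play, all centred at rack x = 0, nozzles to rack +x.
- rack_gap (a point): Where the axis midpoint of a column lies when saddled in the empty gap of the second layer: rack x = 0, y = -33 mm, 89.5 mm high. The filled gap is at y = +33 mm. Fixed to the rack, axes as the rack's.
- rack_top (a point): Where the axis midpoint of a column lies when saddled on top of the second layer: rack x = 0, y = 0, 142 mm high. Fixed to the rack, axes as the rack's.
- spare_1: Packed column lying level in a black cradle, axis 37 mm above the bench; lifts straight out. Amber barrel 28 mm in diameter, bare for 78 mm around its middle, where it is gripped from above; two white round end caps 62 mm in diameter, 22 mm thick, 90 mm apart. Origin on the axis midway between the caps; x along the axis towards the nozzle; roll about x arbitrary. 0.28 to 0.49 kg.
- spare_2: Column like the others (see spare_1 for shape and size; same origin and axes), in the other black cradle. Either spare may go in the gap. In a pile caps rest on caps, and the barrels of neighbours in a layer stay 38 mm apart.
- spare_1_nozzle (a point): Tip of the thin steel nozzle (14 mm across, 20 mm long) on one cap of spare_1, 87 mm from its origin along +x.
- spare_2_nozzle (a point): Tip of the nozzle of spare_2, 87 mm from its origin along +x.
- base_left: Column like the others (see spare_1 for shape and size; same origin and axes), lowest row at rack y = +66 mm.
- base_mid: Column like the others (see spare_1 for shape and size; same origin and axes), lowest row at rack y = 0.
- base_right: Column like the others (see spare_1 for shape and size; same origin and axes), lowest row at rack y = -66 mm.
- seated: Column like the others (see spare_1 for shape and size; same origin and axes), already in the second layer, in the gap at rack y = +33 mm.
- cradle_1: Low black cradle fixed to the bench under spare_1, 138 x 70 mm, 14 mm high at its ridges; origin at the centre of its underside, x along the column.
- cradle_2: The same under spare_2.
- reagent_bottle: Bystander: amber bottle with blue cap, 66 mm across, 150 mm tall; origin at the centre of its underside.
- multimeter: Bystander: flat red hand meter, 85 x 170 x 43 mm, lying face up; origin at the centre of its underside, long side along its y.
- beaker: Bystander: small white open beaker, 52 mm across, 62 mm tall; origin at the centre of its underside.
- short_column: Bystander: a shorter column of another size, standing on end, 56 mm across, 100 mm tall; origin at the centre of its underside. Not part of the pile.
- wash_bottle: Bystander: white bottle with blue cap, 68 mm across, 170 mm tall; origin at the centre of its underside.
Mind the look-alikes: they are no part of the job. What is shaped like the spare_1 but green or pink is not meant.

How it is judged:
By the outcome, as a careful person would: the job done as asked, in the order asked, and still so for the second after the job is handed in, with the robot touching nothing.
It also fails if it takes over 54 s, if anything falls off the work surface, if the arm or the gripper's body presses on something with over 40 N, if the wrist force passes 120 N, or if a joint passes its speed limit or range.

## Working session

There is one attempt and no reset: what is moved stays moved. The work goes in short steps, Python scripts to look and compute and a tool call to move; the robot and the scene stay as the last step left them, time stands still between calls to the robot, and variables do not carry over. Pictures are saved under pics/ and viewed, at most 10 in all, crops included, and the job is handed in when it is done.

Besides the shell and the picture viewer there is one more tool, called as name(argument=value, ...), one argument or row to a line, values as JSON. send_rows: Moves the arm, as the interface text tells. Its arguments: {"type":"object","properties":{"targets":{"type":"array","items":{"type":"number"}},"newtons":{"type":"number"}},"required":["targets"]}

```bash
mkdir -p pics
cat > h.py <<'E'
import numpy as np, cv2
from rig import monitor, eyes, job
def snap(n,f):
    c=eyes.capture(n); cv2.imwrite('pics/'+f,c['img'][:,:,::-1]); np.savez('pics/'+f[:-4]+'.npz',**c); return c
def ray(c,u,v,z):
    K,R,t=c['K'],c['R'],c['t']; d=R.T@np.linalg.inv(K)@np.array([u,v,1.]); o=-R.T@t
    return o+d*(z-o[2])/d[2]
def proj(c,X):
    p=c['K']@(c['R']@np.array(X,float)+c['t']); return p[:2]/p[2]
E
python3 - <<'E'
from h import *
for n in('top','scene'):
    c=snap(n,n+'0.png'); print(n,c['K'],c['R'],c['t'],-c['R'].T@c['t'])
s=monitor.sense(); print(s)
E
```

```text
top [[492.91413759   0.         324.934162  ]
 [  0.         492.91413759 239.52293966]
 [  0.           0.           1.        ]] [[-0.02941654 -0.99949685  0.01186248]
 [-0.98899798  0.0273822  -0.14537264]
 [ 0.14497467 -0.01600833 -0.98930586]] [-23.90212649 532.01975543 957.80182006] [ 386.60634015  -23.1251625  1025.18360451]
scene [[587.28861619   0.         316.94892903]
 [  0.         587.28861619 237.92683368]
 [  0.           0.           1.        ]] [[-0.89732476  0.44112848 -0.01462685]
 [ 0.25624904  0.49369596 -0.8310239 ]
 [-0.35936709 -0.74944644 -0.55604435]] [ 514.20946845  -30.06152007 1516.83668255] [1014.21731192  924.79666483  825.96789701]
{'time_s': 0.1, 'joints': array([ 1.00560799e+00,  3.13403340e-01,  1.49836343e+00, -1.13921413e-06,
        1.33099127e+00, -2.23390431e-01]), 'dq': array([-0.00029214, -0.00160759, -0.00321428, -0.00137254, -0.00077603,
       -0.00068477]), 'tau': array([ 1.91656298e-03, -4.12902153e+01, -2.60144019e+01, -1.72102232e-04,
        3.07476999e-03,  4.38799546e-06]), 'eef_pos': array([175.85190091, 494.43039157, 230.7866723 ]), 'ee_rot': array([-2.23332881e-04,  1.70068111e-01,  9.85432138e-01, -5.38197444e-04]), 'force': array([ 0.34361989, -0.50598544, -0.27855642]), 'wrist_torque': array([0.00423991, 0.04349701, 0.00018964]), 'grip_force': 0.0, 'grip_width': 0.9975964438463354}
```

View pics/top0.png

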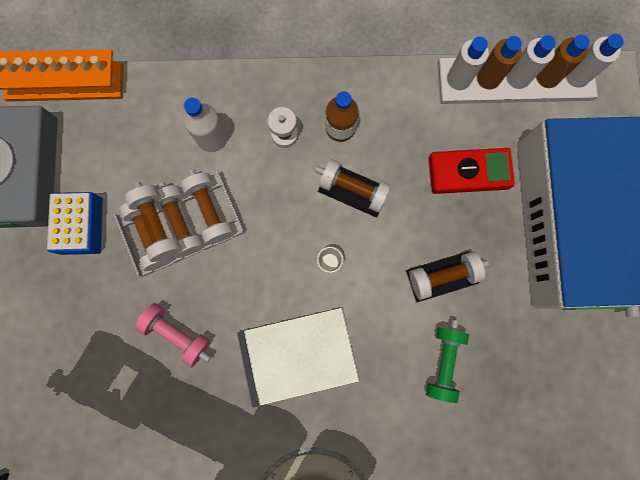

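View pics/scene0.png

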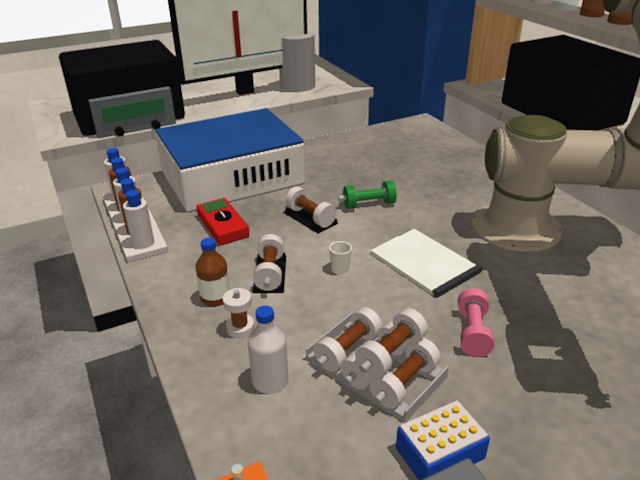

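Candidates in the top picture are amber-barrelled columns in black cradles at (354,187) and (447,275), which are the spares. The look-alikes are pink (174,335), green (447,362), the standing short column (283,125), and the already stacked columns at (150–206,215). I choose the two in the black cradles and check them in a close crop.

Run:
```python
import cv2,numpy as np
i=cv2.imread('pics/top0.png')
a=cv2.resize(i[160:285,110:250],None,fx=4,fy=4,interpolation=cv2.INTER_CUBIC)[:500]
b=cv2.resize(i[150:220,312:397],None,fx=2.8,fy=2.8,interpolation=cv2.INTER_CUBIC)
d=cv2.resize(i[240:310,402:487],None,fx=2.8,fy=2.8,interpolation=cv2.INTER_CUBIC)
o=np.zeros((500,800,3),np.uint8);o[:a.shape[0],:560]=a;o[:b.shape[0],562:562+238]=b[:,:238];o[250:250+d.shape[0],562:562+238]=d[:,:238]
cv2.imwrite('pics/crop1.png',o)
```

```text
(no output)
```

View pics/crop1.png

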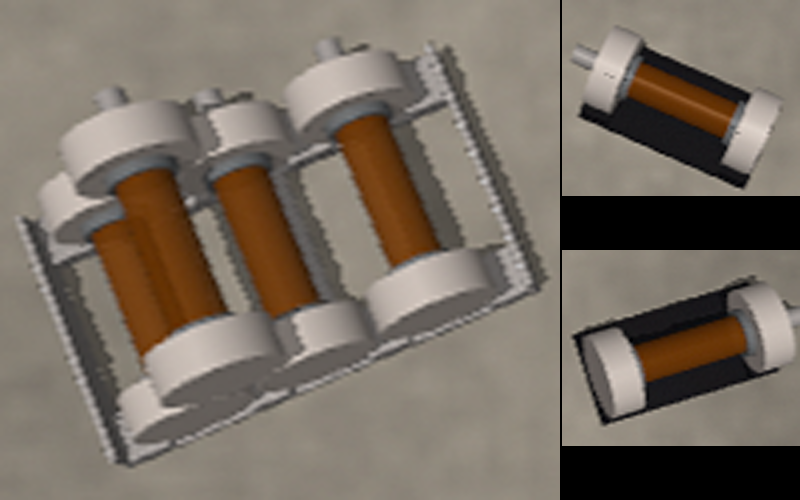

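The crop confirms two amber spares in black cradles. The upper one has its nozzle at top-left (~(317,169) in full-image pixels) and the lower one has its nozzle at right (~(487,253)). On the rack, `seated` is on the left and the empty gap lies between `base_mid` and `base_right`. Next I fit the poses by model rendering.

```bash
cat > fit.py <<'E'
from h import *
from scipy.optimize import minimize
S=4
a=np.linspace(0,2*np.pi,40)
def cyl(x0,x1,r): return np.array([[x,r*np.cos(t),r*np.sin(t)] for x in(x0,x1) for t in a])
PARTS=[(cyl(-39,39,14),1),(cyl(-67,-45,31),2),(cyl(45,67,31),2),(cyl(67,87,7),2)]
def render(c,cols):
    im=np.zeros((480*S,640*S),np.uint8); L=[]
    C=-c['R'].T@c['t']
    for (x,y,z,th) in cols:
        Rz=np.array([[np.cos(th),-np.sin(th),0],[np.sin(th),np.cos(th),0],[0,0,1]])
        for P,l in PARTS:
            W=P@Rz.T+[x,y,z]; m=W.mean(0)
            p=W@c['R'].T+c['t']; p=p@c['K'].T; p=p[:,:2]/p[:,2:]
            L.append((np.linalg.norm(C-m),cv2.convexHull(np.round((p+.5)*S).astype(np.int32)),l))
    for d,h,l in sorted(L,key=lambda q:-q[0]): cv2.fillConvexPoly(im,h,l)
    return im
def amber(c):
    i=cv2.resize(c['img'],None,fx=S,fy=S,interpolation=cv2.INTER_LINEAR).astype(int)
    return (i[...,0]-i[...,2]>45)&(i[...,0]>i[...,1]*1.35)&(i[...,1]>i[...,2]*1.2)
def fit(cams,masks,f,p0):
    def cost(p):
        s=0
        for c,m in zip(cams,masks):
            r=render(c,f(p)); roi=cv2.dilate((render(c,f(p0))>0).astype(np.uint8),np.ones((61,61)))>0
            b=(r==1); s+=1-((b&m&roi).sum()/(((b|m)&roi).sum()))
        return s
    p=np.array(p0,float)
    for step in((15,15,.15),(4,4,.05)):
        sim=np.vstack([p]+[p+np.eye(3)[k]*step[k] for k in range(3)])
        r=minimize(cost,p,method='Nelder-Mead',options=dict(initial_simplex=sim,xatol=.05,fatol=1e-4,maxiter=90)); p=r.x; p0=p
    return p,r.fun
one=lambda p:[(p[0],p[1],37,p[2])]
def rack(p,extra=()):
    c,s=np.cos(p[2]),np.sin(p[2])
    return [(p[0]-s*y,p[1]+c*y,z,p[2]) for y,z in [(66,37),(0,37),(-66,37),(33,89.5),*extra]]
E
cat > run1.py <<'E'
from fit import *
T,Sc=[dict(np.load(f'pics/{n}0.npz')) for n in('top','scene')]
M=[amber(T),amber(Sc)]
def ini(a,b): # tail, nozzle pixel
    A=ray(T,*a,37);B=ray(T,*b,37); m=(A+B)/2; d=B-A; return [m[0],m[1],np.arctan2(d[1],d[0])]
for nm,f,p in [('A',one,ini((378,198),(332,173))),('B',one,ini((420,284),(472,267))),('rack',rack,ini((188,240),(171,198)))]:
    print(nm,np.round(p,3))
    for cs in([0,1],[0],[1]):
        q,e=fit([[T,Sc][k] for k in cs],[M[k] for k in cs],f,p); print(cs,np.round(q,3),e)
E
python3 run1.py
```

```text
A [ 642.287 -104.228    1.033]
[0, 1] [ 643.353 -103.301    1.139] 0.19103203500290677
[0] [ 642.825 -102.994    1.102] 0.0786133960047003
[1] [ 643.737 -104.318    1.15 ] 0.1007294199374783
B [ 451.639 -280.496   -1.288]
[0, 1] [ 453.008 -282.264   -1.331] 0.2706631091721906
[0] [ 453.178 -281.904   -1.302] 0.1045075125208681
[1] [ 452.922 -282.221   -1.355] 0.16578538102643858
rack [5.81987e+02 2.55138e+02 3.85000e-01]
[0, 1] [5.78092e+02 2.60517e+02 3.92000e-01] 0.19382605960417498
[0] [5.77147e+02 2.61930e+02 3.92000e-01] 0.10494619711420883
[1] [5.78695e+02 2.59298e+02 3.94000e-01] 0.07867477099563391
```

```bash
cat > plan.py <<'E'
import sys; from h import *
from scipy.spatial.transform import Rotation as Ro
def yaw():
    w,x,y,z=monitor.sense()['ee_rot']; X=Ro.from_quat([x,y,z,w]).as_matrix(); return np.degrees(np.arctan2(X[1,0],X[0,0])),X
def plan(way,g,mm=50,deg=9,start=None):
    """way: list of (x,y,z,yawdeg)"""
    if start is None:
        p=monitor.sense()['eef_pos'].copy(); y=yaw()[0]
    else: p=np.array(start[:3],float); y=start[3]
    rows=[]
    for t in way:
        q=np.array(t[:3],float); dy=(t[3]-y+180)%360-180
        n=max(1,int(np.ceil(max(np.linalg.norm(q-p)/mm,abs(dy)/deg))))
        for k in range(n):
            dz=np.round(-((t[3]-y+180)%360-180)/(n-k),1); d=(q-p)/(n-k); a=np.radians(y)
            s=np.round(np.array([d[0]*np.cos(a)+d[1]*np.sin(a),d[0]*np.sin(a)-d[1]*np.cos(a),-d[2]])/60,2)
            rows.append([0,0,dz,*s,g]); v=s*60
            p=p+[v[0]*np.cos(a)+v[1]*np.sin(a),v[0]*np.sin(a)-v[1]*np.cos(a),-v[2]]; y-=dz
    for i in range(0,len(rows),5): print('['+', '.join(f'{float(x):g}' for r in rows[i:i+5] for x in r)+']')
    print('end',np.round(p,1),round(y,1))
E
python3 - <<'E'
from plan import *
plan([(643,-103,190,64.5)],0.2)
E
```

```text
[0, 0, 6, -0.67, -0.42, 0.04, 0.2, 0, 0, 6, -0.71, -0.35, 0.04, 0.2, 0, 0, 6, -0.74, -0.28, 0.04, 0.2, 0, 0, 6, -0.76, -0.2, 0.04, 0.2, 0, 0, 6, -0.78, -0.12, 0.04, 0.2]
[0, 0, 6, -0.79, -0.03, 0.04, 0.2, 0, 0, 6, -0.79, 0.05, 0.04, 0.2, 0, 0, 6, -0.78, 0.13, 0.04, 0.2, 0, 0, 6, -0.76, 0.21, 0.04, 0.2, 0, 0, 6, -0.73, 0.29, 0.05, 0.2]
[0, 0, 6, -0.7, 0.37, 0.04, 0.2, 0, 0, 6, -0.66, 0.44, 0.05, 0.2, 0, 0, 6, -0.61, 0.5, 0.04, 0.2, 0, 0, 6, -0.55, 0.57, 0.05, 0.2, 0, 0, 6, -0.49, 0.62, 0.04, 0.2]
[0, 0, 5.9, -0.42, 0.67, 0.05, 0.2]
end [ 643.3 -103.   190. ] 64.5
```

send_rows(
  targets=[0,0,6,-0.67,-0.42,0.04,0.2,0,0,6,-0.71,-0.35,0.04,0.2,0,0,6,-0.74,-0.28,0.04,0.2,0,0,6,-0.76,-0.2,0.04,0.2,0,0,6,-0.78,-0.12,0.04,0.2],
)

```text
time_s: 0.72
eef_pos: [322.2, 306.4, 219.1]
ee_rot: [-0.0, 0.421, 0.907, -0.0]
force: [-0.2, -0.1, -0.5]
grip_width: 0.596
grip_force: 0.0
```

send_rows(
  targets=[0,0,6,-0.79,-0.03,0.04,0.2,0,0,6,-0.79,0.05,0.04,0.2,0,0,6,-0.78,0.13,0.04,0.2,0,0,6,-0.76,0.21,0.04,0.2,0,0,6,-0.73,0.29,0.05,0.2],
)

```text
time_s: 1.35
eef_pos: [468.1, 119.8, 206.5]
ee_rot: [-0.0, 0.641, 0.767, -0.0]
force: [0.1, 0.2, -0.1]
grip_width: 0.599
grip_force: 0.0
```

send_rows(
  targets=[0,0,6,-0.7,0.37,0.04,0.2,0,0,6,-0.66,0.44,0.05,0.2,0,0,6,-0.61,0.5,0.04,0.2,0,0,6,-0.55,0.57,0.05,0.2,0,0,6,-0.49,0.62,0.04,0.2],
)

```text
time_s: 1.98
eef_pos: [614.6, -66.8, 193.0]
ee_rot: [-0.0, 0.818, 0.575, -0.0]
force: [-0.5, -0.0, 0.2]
grip_width: 0.601
grip_force: 0.0
```

send_rows(
  targets=[0,0,5.9,-0.42,0.67,0.05,0.2,0,0,0,0,0,0,0.2,0,0,0,0,0,0,0.2],
)

```text
time_s: 2.35
eef_pos: [643.0, -102.2, 190.1]
ee_rot: [-0.001, 0.845, 0.534, -0.0]
force: [-0.4, 0.0, 0.1]
grip_width: 0.601
grip_force: 0.0
```

```bash
cat >> plan.py <<'E'
def fproj(c,W):
    p=np.asarray(W,float)@c['R'].T+c['t']; r=np.hypot(p[:,0],p[:,1]); th=np.arctan2(r,p[:,2]); f=c['K'][0,0]
    return p[:,:2]/np.maximum(r,1e-9)[:,None]*(th*f)[:,None]+c['K'][:2,2]
def draw(c,im,cols,col):
    import fit
    for x,y,z,th in cols:
        Rz=Ro.from_euler('z',th).as_matrix()
        for P,l in fit.PARTS:
            h=cv2.convexHull(np.round(fproj(c,P@Rz.T+[x,y,z])).astype(np.int32)); cv2.polylines(im,[h],True,col,1)
E
python3 - <<'E'
from plan import *
c=snap('wrist','w1.png'); im=c['img'][:,:,::-1].copy()
draw(c,im,[(643.3,-103.2,37,1.13)],(0,255,0)); cv2.imwrite('pics/w1o.png',im)
E
```

```text
(no output)
```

View pics/w1o.png

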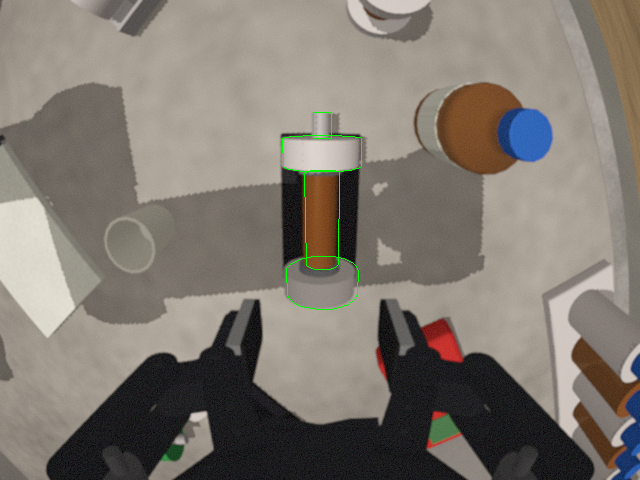

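The wrist picture shows the predicted outline on the column, with caps at (321,153) and (321,283) and nozzle up at (321,122). The outline fits within about 1–2 mm, so I descend and grip.

send_rows(
  targets=[0,0,0,0,0,0.7,0.2,0,0,0,0,0,0.7,0.2,0,0,0,0,0,0.7,0.2,0,0,0,0,0,0.5,0.2,0,0,0,0,0,0.25,0.2],
)

```text
time_s: 3.02
eef_pos: [642.7, -101.6, 18.5]
ee_rot: [-0.001, 0.845, 0.534, -0.0]
force: [1.1, 0.3, 0.9]
grip_width: 0.601
grip_force: 0.0
```

send_rows(
  targets=[0,0,0,0,0,0,0.2,0,0,0,0,0,0,-1,0,0,0,0,0,0,-1,0,0,0,0,0,0,-1,0,0,0,0,0,0,-1],
  newtons=60,
)

```text
time_s: 3.65
eef_pos: [643.7, -102.6, 21.2]
ee_rot: [0.0, 0.846, 0.534, 0.0]
force: [-4.5, 2.7, 6.5]
grip_width: 0.308
grip_force: 58.6
```

send_rows(
  targets=[0,0,0,0,0,0,-1,0,0,0,0,0,0,-1],
)

```text
time_s: 3.9
eef_pos: [643.7, -102.6, 21.1]
ee_rot: [0.0, 0.846, 0.534, 0.0]
force: [-3.4, 2.2, 6.8]
grip_width: 0.308
grip_force: 58.6
```

send_rows(
  targets=[0,0,0,0,0,-0.2,-1,0,0,0,0,0,-0.6,-1,0,0,0,0,0,-0.8,-1,0,0,0,0,0,-0.8,-1,0,0,0,0,0,-0.8,-1],
)

```text
time_s: 4.53
eef_pos: [643.2, -102.8, 214.0]
ee_rot: [0.0, 0.846, 0.534, 0.0]
force: [0.9, -0.6, -3.6]
grip_width: 0.308
grip_force: 59.6
```

send_rows(
  targets=[0,0,0,0,0,0,-1,0,0,0,0,0,0,-1],
)

```text
time_s: 4.78
eef_pos: [642.9, -102.6, 210.5]
ee_rot: [-0.001, 0.846, 0.534, -0.001]
force: [0.3, 0.1, -3.2]
grip_width: 0.31
grip_force: 59.8
```

Run:
```python
from plan import *
print(yaw(),monitor.sense()['wrist_torque'])
plan([(590.7,230.0,205,22.5)],-1,mm=48)
c=snap('wrist','w2.png');im=c['img'][:,:,::-1].copy()
s=monitor.sense();p=s['eef_pos'];draw(c,im,[(p[0],p[1],p[2]+16,np.radians(yaw()[0]))],(0,255,0)); cv2.imwrite('pics/w2o.png',im)
```

```text
(np.float64(64.51246925434482), array([[ 4.30314647e-01,  9.02677493e-01, -1.62739139e-03],
       [ 9.02678932e-01, -4.30314381e-01,  5.28070851e-04],
       [-2.23612245e-04, -1.69624854e-03, -9.99998536e-01]])) [-0.0243108  -0.00161274  0.0218372 ]
[0, 0, 5.3, 0.58, -0.4, 0.01, -1, 0, 0, 5.2, 0.54, -0.45, 0.01, -1, 0, 0, 5.3, 0.5, -0.49, 0.01, -1, 0, 0, 5.2, 0.45, -0.54, 0.01, -1, 0, 0, 5.3, 0.4, -0.58, 0.01, -1]
[0, 0, 5.2, 0.34, -0.61, 0.01, -1, 0, 0, 5.3, 0.29, -0.64, 0.02, -1, 0, 0, 5.2, 0.22, -0.66, 0.01, -1]
end [590.7 230.  205.1] 22.5
```

View pics/w2o.png

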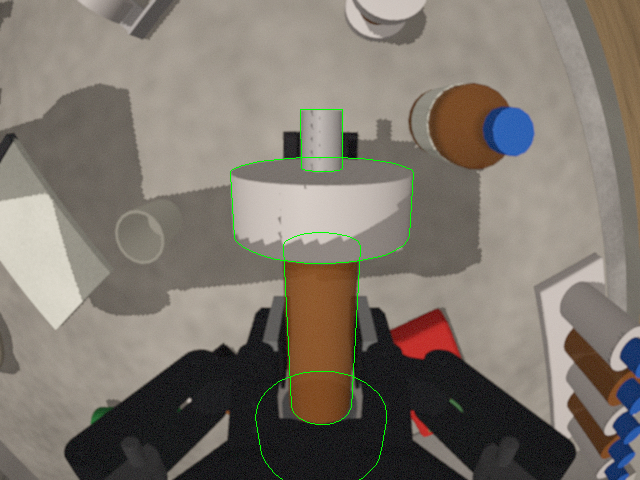

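The overlay matches the held column (nozzle at (321,140), cap at (321,215)): origin 16 mm above the TCP, no tilt. I move over the gap.

send_rows(
  targets=[0,0,5.3,0.58,-0.4,0.01,-1,0,0,5.2,0.54,-0.45,0.01,-1,0,0,5.3,0.5,-0.49,0.01,-1,0,0,5.2,0.45,-0.54,0.01,-1,0,0,5.3,0.4,-0.58,0.01,-1],
)

```text
time_s: 5.45
eef_pos: [609.9, 106.9, 206.8]
ee_rot: [-0.001, 0.945, 0.326, -0.001]
force: [-0.3, 0.3, -3.0]
grip_width: 0.308
grip_force: 59.7
```

send_rows(
  targets=[0,0,5.2,0.34,-0.61,0.01,-1,0,0,5.3,0.29,-0.64,0.02,-1,0,0,5.2,0.22,-0.66,0.01,-1,0,0,0,0,0,0,-1,0,0,0,0,0,0,-1],
)

```text
time_s: 6.08
eef_pos: [591.0, 229.3, 205.0]
ee_rot: [0.0, 0.981, 0.195, -0.001]
force: [0.1, 0.2, -2.5]
grip_width: 0.304
grip_force: 59.8
```

Run:
```python
from plan import *; import fit
print(yaw()[0],monitor.sense()['eef_pos'])
c=snap('wrist','w3.png');im=c['img'][:,:,::-1].copy()
draw(c,im,fit.rack((578.1,260.5,.392)),(0,255,0)); cv2.imwrite('pics/w3o.png',im)
```

```text
22.547763143232256 [590.95138056 229.31137518 204.9674661 ]
```

View pics/w3o.png

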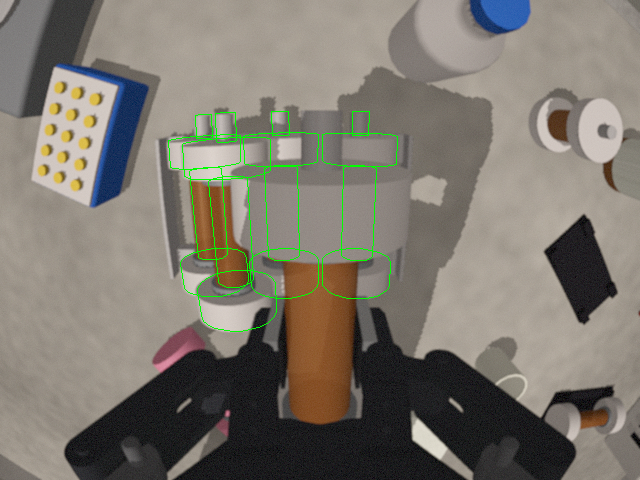

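The outlines of the stacked columns line up within 1–2 mm; `base_right` is at (360,150) and the gap is under the held column. Lowering.

send_rows(
  targets=[0,0,0,0,-0.01,0.7,-1,0,0,0,0,0,0.7,-1,0,0,0,0,0,0.5,-1,0,0,0,0,0,0.17,-1,0,0,0,0,0,0,-1],
)

```text
time_s: 6.75
eef_pos: [591.2, 229.8, 82.1]
ee_rot: [0.0, 0.981, 0.195, -0.0]
force: [-0.2, -0.5, -3.6]
grip_width: 0.303
grip_force: 59.9
```

send_rows(
  targets=[0,0,0,0,0,0.02,-1,0,0,0,0,0,0.02,-1,0,0,0,0,0,0,-1],
)

```text
time_s: 7.12
eef_pos: [591.1, 230.5, 79.9]
ee_rot: [0.0, 0.981, 0.195, 0.0]
force: [-0.0, 0.0, -2.9]
grip_width: 0.304
grip_force: 59.9
```

send_rows(
  targets=[0,0,0,0,0,0.04,-1,0,0,0,0,0,0.03,-1,0,0,0,0,0,0,-1],
)

```text
time_s: 7.5
eef_pos: [590.8, 230.4, 75.1]
ee_rot: [-0.0, 0.981, 0.195, -0.0]
force: [0.2, -0.1, -1.6]
grip_width: 0.305
grip_force: 59.9
```

send_rows(
  targets=[0,0,0,0,0,0.02,-1,0,0,0,0,0,0,-1],
)

```text
time_s: 7.75
eef_pos: [591.0, 230.5, 74.2]
ee_rot: [-0.0, 0.981, 0.195, 0.0]
force: [0.4, 1.0, -2.0]
grip_width: 0.307
grip_force: 59.9
```

send_rows(
  targets=[0,0,0,0,0,0.02,-1,0,0,0,0,0,0,-1],
)

```text
time_s: 8.0
eef_pos: [590.9, 230.8, 73.9]
ee_rot: [-0.0, 0.981, 0.195, 0.0]
force: [-3.5, 0.5, 5.2]
grip_width: 0.305
grip_force: 60.8
```

send_rows(
  targets=[0,0,0,0,0,0.02,-1,0,0,0,0,0,0,-1],
)

```text
time_s: 8.25
eef_pos: [590.9, 231.1, 73.7]
ee_rot: [-0.0, 0.981, 0.195, 0.001]
force: [-7.7, 1.9, 12.0]
grip_width: 0.304
grip_force: 61.7
```

Seated contact at 73.7 mm, as computed. I unload slightly, open a little and rise.

send_rows(
  targets=[0,0,0,0,0,-0.02,-1,0,0,0,0,0,0,-0.3,0,0,0,0,0,0,-0.1,0,0,0,0,0,0,0,0,0,0,0,0,0,0],
)

```text
time_s: 8.88
eef_pos: [591.0, 230.4, 72.8]
ee_rot: [0.0, 0.981, 0.195, -0.0]
force: [0.1, 0.3, 0.3]
grip_width: 0.499
grip_force: 0.0
```

send_rows(
  targets=[0,0,0,0,0,-0.3,0,0,0,0,0,0,-0.6,0,0,0,0,0,0,-0.7,0.1,0,0,0,0,0,-0.7,0.2,0,0,0,0,0,0,0.2],
)

```text
time_s: 9.5
eef_pos: [592.2, 230.7, 215.9]
ee_rot: [0.0, 0.981, 0.195, 0.004]
force: [0.2, -0.1, -0.1]
grip_width: 0.597
grip_force: 0.0
```

Run:
```python
from plan import *; import fit
p=monitor.sense()['eef_pos']
c=snap('wrist','w4.png');im=c['img'][:,:,::-1].copy()
draw(c,im,fit.rack((578.1,260.5,.392),[(-33,89.5)]),(0,255,0)); cv2.imwrite('pics/w4o.png',im)
# B: axis -1.34 rad => -76.8deg ; tool yaw 103.2 
plan([(520,0,220,65),(453,-282,190,103.2)],0.2,mm=48)
```

```text
[0, 0, -7.1, -0.43, 0.52, -0.02, 0.2, 0, 0, -7.1, -0.49, 0.46, -0.02, 0.2, 0, 0, -7.1, -0.54, 0.39, -0.02, 0.2, 0, 0, -7.1, -0.59, 0.32, -0.02, 0.2, 0, 0, -7, -0.62, 0.25, -0.02, 0.2]
[0, 0, -7.1, -0.65, 0.18, -0.01, 0.2, 0, 0, -5.5, -0.68, 0.14, 0.07, 0.2, 0, 0, -5.4, -0.68, 0.07, 0.07, 0.2, 0, 0, -5.5, -0.69, 0.01, 0.07, 0.2, 0, 0, -5.4, -0.69, -0.06, 0.07, 0.2]
[0, 0, -5.5, -0.68, -0.12, 0.07, 0.2, 0, 0, -5.4, -0.66, -0.19, 0.07, 0.2, 0, 0, -5.5, -0.64, -0.24, 0.08, 0.2]
end [ 453.2 -281.7  189.8] 103.2
```

View pics/w4o.png

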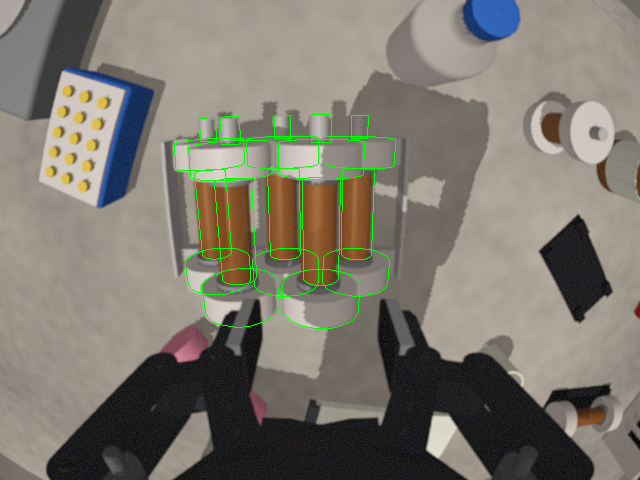

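The second-layer column sits in the gap and matches the model (caps at (320,158) and (320,303)), nozzles all the same way. Now spare two, with the plan just printed.

send_rows(
  targets=[0,0,-7.1,-0.43,0.52,-0.02,0.2,0,0,-7.1,-0.49,0.46,-0.02,0.2,0,0,-7.1,-0.54,0.39,-0.02,0.2,0,0,-7.1,-0.59,0.32,-0.02,0.2,0,0,-7,-0.62,0.25,-0.02,0.2],
)

```text
time_s: 10.18
eef_pos: [530.1, 37.2, 216.2]
ee_rot: [-0.0, 0.874, 0.486, -0.001]
force: [0.1, 0.3, -0.5]
grip_width: 0.602
grip_force: 0.0
```

send_rows(
  targets=[0,0,-7.1,-0.65,0.18,-0.01,0.2,0,0,-5.5,-0.68,0.14,0.07,0.2,0,0,-5.4,-0.68,0.07,0.07,0.2,0,0,-5.5,-0.69,0.01,0.07,0.2,0,0,-5.4,-0.69,-0.06,0.07,0.2],
)

```text
time_s: 10.8
eef_pos: [480.2, -162.5, 200.0]
ee_rot: [-0.001, 0.725, 0.688, -0.0]
force: [-0.5, -0.9, -1.0]
grip_width: 0.602
grip_force: 0.0
```

send_rows(
  targets=[0,0,-5.5,-0.68,-0.12,0.07,0.2,0,0,-5.4,-0.66,-0.19,0.07,0.2,0,0,-5.5,-0.64,-0.24,0.08,0.2,0,0,0,0,0,0,0.2,0,0,0,0,0,0,0.2],
)

```text
time_s: 11.42
eef_pos: [452.6, -281.2, 187.1]
ee_rot: [-0.001, 0.621, 0.784, 0.0]
force: [0.0, -0.2, -0.1]
grip_width: 0.6
grip_force: 0.0
```

Run:
```python
from plan import *
print(yaw()[0],monitor.sense()['eef_pos'])
c=snap('wrist','w5.png'); im=c['img'][:,:,::-1].copy()
draw(c,im,[(453,-282,37,-1.34)],(0,255,0)); cv2.imwrite('pics/w5o.png',im)
```

```text
103.16853776635973 [ 452.55430408 -281.17152599  187.10822767]
```

View pics/w5o.png

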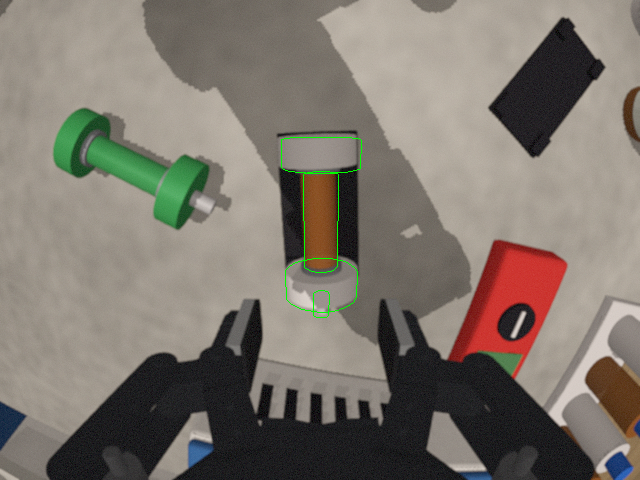

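The picture shows spare two under the outline (caps at (320,153) and (321,285), nozzle toward the bottom), within 1–2 mm. The green look-alike is off to the left at (140,165). Grasping.

send_rows(
  targets=[0,0,0,0,0,0.7,0.2,0,0,0,0,0,0.7,0.2,0,0,0,0,0,0.7,0.2,0,0,0,0,0,0.5,0.2,0,0,0,0,0,0.2,0.2],
)

```text
time_s: 12.1
eef_pos: [452.5, -280.5, 18.3]
ee_rot: [-0.001, 0.621, 0.784, 0.0]
force: [0.3, -0.7, 0.3]
grip_width: 0.603
grip_force: 0.0
```

send_rows(
  targets=[0,0,0,0,0,0,0.2,0,0,0,0,0,0,-1,0,0,0,0,0,0,-1,0,0,0,0,0,0,-1,0,0,0,0,0,0,-1],
  newtons=60,
)

```text
time_s: 12.72
eef_pos: [453.2, -282.3, 20.9]
ee_rot: [0.001, 0.621, 0.784, -0.0]
force: [-1.7, 1.4, 7.9]
grip_width: 0.311
grip_force: 58.5
```

send_rows(
  targets=[0,0,0,0,0,0,-1,0,0,0,0,0,0,-1],
)

```text
time_s: 12.98
eef_pos: [453.2, -282.3, 20.9]
ee_rot: [0.001, 0.621, 0.784, -0.0]
force: [-1.2, 1.6, 7.1]
grip_width: 0.312
grip_force: 58.5
```

send_rows(
  targets=[0,0,0,0,0,-0.2,-1,0,0,0,0,0,-0.7,-1,0,0,0,0,0,-0.9,-1,0,0,0,0,0,-0.9,-1,0,0,0,0,0,-0.9,-1],
)

```text
time_s: 13.6
eef_pos: [452.2, -281.4, 238.0]
ee_rot: [0.0, 0.621, 0.784, 0.0]
force: [-0.5, -1.7, -4.1]
grip_width: 0.306
grip_force: 59.5
```

send_rows(
  targets=[0,0,0,0,0,0,-1,0,0,0,0,0,0,-1],
)

```text
time_s: 13.85
eef_pos: [452.1, -281.3, 234.5]
ee_rot: [-0.001, 0.621, 0.784, 0.0]
force: [-0.2, 0.1, -4.7]
grip_width: 0.305
grip_force: 59.7
```

Run:
```python
from plan import *
c=snap('wrist','w6.png');im=c['img'][:,:,::-1].copy()
p=monitor.sense()['eef_pos'];draw(c,im,[(p[0],p[1],p[2]+16,np.radians(yaw()[0]-180))],(0,255,0)); cv2.imwrite('pics/w6o.png',im)
plan([(520,0,238,152),(578.1,260.5,230,202.5)],-1,mm=46)
```

```text
[0, 0, -7, 0.62, 0.31, -0.01, -1, 0, 0, -7, 0.57, 0.38, -0.01, -1, 0, 0, -7, 0.52, 0.45, -0.01, -1, 0, 0, -6.9, 0.46, 0.51, -0.01, -1, 0, 0, -7, 0.4, 0.56, -0.01, -1]
[0, 0, -6.9, 0.33, 0.61, -0.01, -1, 0, 0, -7, 0.25, 0.64, -0.01, -1, 0, 0, -8.4, 0.2, 0.72, 0.02, -1, 0, 0, -8.4, 0.09, 0.74, 0.02, -1, 0, 0, -8.4, -0.02, 0.74, 0.02, -1]
[0, 0, -8.4, -0.13, 0.73, 0.03, -1, 0, 0, -8.4, -0.23, 0.7, 0.02, -1, 0, 0, -8.5, -0.33, 0.66, 0.03, -1]
end [578.2 260.5 229.7] 202.5
```

View pics/w6o.png

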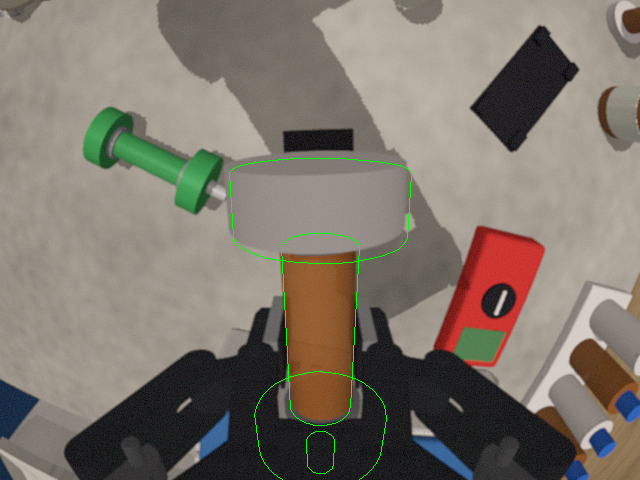

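The overlay shows the held column about 2 mm along tool +x (cap edge at row 153 versus the predicted 158), so I'll correct that at the hover. Moving.

send_rows(
  targets=[0,0,-7,0.62,0.31,-0.01,-1,0,0,-7,0.57,0.38,-0.01,-1,0,0,-7,0.52,0.45,-0.01,-1,0,0,-6.9,0.46,0.51,-0.01,-1,0,0,-7,0.4,0.56,-0.01,-1],
)

```text
time_s: 14.52
eef_pos: [500.5, -79.6, 236.9]
ee_rot: [-0.002, 0.356, 0.935, 0.0]
force: [0.6, -0.5, -3.4]
grip_width: 0.306
grip_force: 59.4
```

send_rows(
  targets=[0,0,-6.9,0.33,0.61,-0.01,-1,0,0,-7,0.25,0.64,-0.01,-1,0,0,-8.4,0.2,0.72,0.02,-1,0,0,-8.4,0.09,0.74,0.02,-1,0,0,-8.4,-0.02,0.74,0.02,-1],
)

```text
time_s: 15.15
eef_pos: [549.1, 131.6, 234.2]
ee_rot: [-0.002, 0.022, 1.0, -0.0]
force: [0.8, -0.2, -3.3]
grip_width: 0.308
grip_force: 59.4
```

send_rows(
  targets=[0,0,-8.4,-0.13,0.73,0.03,-1,0,0,-8.4,-0.23,0.7,0.02,-1,0,0,-8.5,-0.33,0.66,0.03,-1,0,0,0,0,0,0,-1,0,0,0,0,0,0,-1],
)

```text
time_s: 15.78
eef_pos: [578.3, 259.4, 229.7]
ee_rot: [-0.001, -0.195, 0.981, -0.0]
force: [0.4, -1.3, -3.8]
grip_width: 0.308
grip_force: 59.6
```

Run:
```python
from plan import *
print(monitor.sense()['eef_pos'],yaw()[0])
plan([(580,261.3,132,202.5)],-1,mm=40)
```

```text
[578.32848618 259.40757899 229.72819795] -157.5386798408247
[0, 0, -0, -0.01, 0.01, 0.54, -1, 0, 0, -0, -0.01, 0, 0.54, -1, 0, 0, -0, -0.02, 0.01, 0.55, -1]
end [580.1 261.4 131.9] -157.5
```

send_rows(
  targets=[0,0,0,-0.01,0.01,0.54,-1,0,0,0,-0.01,0.01,0.54,-1,0,0,0,-0.02,0.01,0.45,-1,0,0,0,0,0,0,-1,0,0,0,0,0,0,-1],
)

```text
time_s: 16.4
eef_pos: [580.8, 262.0, 140.9]
ee_rot: [0.001, -0.195, 0.981, -0.0]
force: [-0.6, 0.3, -2.8]
grip_width: 0.304
grip_force: 59.6
```

send_rows(
  targets=[0,0,0,0,0,0.04,-1,0,0,0,0,0,0.04,-1,0,0,0,0,0,0,-1],
)

```text
time_s: 16.77
eef_pos: [580.2, 262.5, 134.7]
ee_rot: [-0.0, -0.195, 0.981, -0.0]
force: [0.2, -0.2, -4.1]
grip_width: 0.306
grip_force: 59.6
```

send_rows(
  targets=[0,0,0,0,-0.02,0.04,-1,0,0,0,0,0,0.05,-1,0,0,0,0,0,0,-1],
)

```text
time_s: 17.15
eef_pos: [580.6, 261.3, 128.9]
ee_rot: [-0.0, -0.195, 0.981, -0.0]
force: [0.0, -0.0, -3.4]
grip_width: 0.303
grip_force: 59.6
```

send_rows(
  targets=[0,0,0,0,0,0.03,-1,0,0,0,0,0,0,-1],
)

```text
time_s: 17.4
eef_pos: [580.7, 261.4, 127.5]
ee_rot: [-0.0, -0.195, 0.981, 0.0]
force: [0.8, 0.5, -3.2]
grip_width: 0.308
grip_force: 59.6
```

send_rows(
  targets=[0,0,0,0,0,0.02,-1,0,0,0,0,0,0,-1],
)

```text
time_s: 17.65
eef_pos: [580.9, 261.4, 126.8]
ee_rot: [0.0, -0.195, 0.981, -0.0]
force: [-1.0, -0.0, 1.0]
grip_width: 0.308
grip_force: 60.2
```

send_rows(
  targets=[0,0,0,0,0,0.02,-1,0,0,0,0,0,0,-1],
)

```text
time_s: 17.9
eef_pos: [580.9, 261.7, 125.6]
ee_rot: [0.001, -0.195, 0.981, 0.0]
force: [-0.7, 0.9, 3.5]
grip_width: 0.306
grip_force: 59.9
```

send_rows(
  targets=[0,0,0,0,0,0.01,-1,0,0,0,0,0,0,-1],
)

```text
time_s: 18.15
eef_pos: [580.9, 261.8, 125.4]
ee_rot: [0.001, -0.195, 0.981, 0.0]
force: [-2.8, 2.1, 7.1]
grip_width: 0.306
grip_force: 60.3
```

Seated at 125.4 (expected 126). Releasing slowly and rising.

send_rows(
  targets=[0,0,0,0,0,0,-0.4,0,0,0,0,0,0,-0.3,0,0,0,0,0,0,-0.1,0,0,0,0,0,0,0,0,0,0,0,0,0,0],
)

```text
time_s: 18.77
eef_pos: [580.7, 261.3, 124.3]
ee_rot: [-0.0, -0.195, 0.981, -0.0]
force: [-0.0, -0.5, 0.3]
grip_width: 0.502
grip_force: 0.0
```

send_rows(
  targets=[0,0,0,0,0,-0.3,0,0,0,0,0,0,-0.6,0,0,0,0,0,0,-0.7,0.1,0,0,0,0,0,-0.3,0.2,0,0,0,0,0,0,0.2],
)

```text
time_s: 19.4
eef_pos: [581.2, 261.5, 240.9]
ee_rot: [0.002, -0.195, 0.981, 0.0]
force: [0.4, 0.3, -0.8]
grip_width: 0.6
grip_force: 0.0
```

Run:
```python
from plan import *; import fit
p=monitor.sense(); print(p['eef_pos'])
cols=fit.rack((578.1,260.5,.392),[(-33,89.5),(0,142)])
c=snap('wrist','w7.png');im=c['img'][:,:,::-1].copy(); draw(c,im,cols[3:],(0,255,0))
s=snap('scene','s7.png')['img'][:,:,::-1]
o=np.zeros((600,800,3),np.uint8); o[:300,:400]=cv2.resize(im,(400,300)); o[:300,400:]=cv2.resize(s,(400,300)); 
o[300:,:400]=cv2.resize(im[60:360,120:520],(400,300)); o[300:,400:]=cv2.resize(s[270:420,270:470],(400,300),interpolation=cv2.INTER_CUBIC)
cv2.imwrite('pics/o7.png',o)
```

```text
[581.22634337 261.49220857 240.91418606]
```

View pics/o7.png

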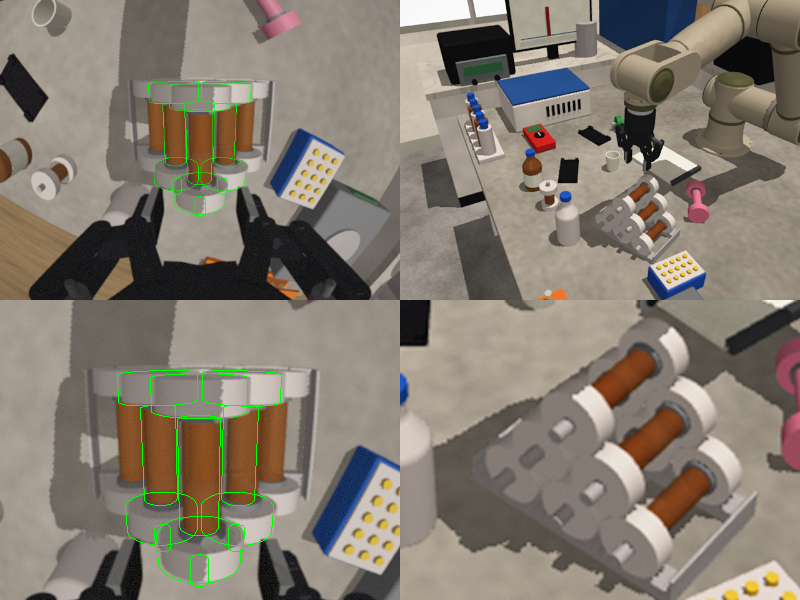

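The pyramid is complete: the top column matches the model, all nozzles point the same way, and the gripper is clear. Handing in.

```bash
python3 -c "
from rig import job; print(job.finish_job())"
```

```text
the job is handed in; nothing more can be done
None
```

The pyramid is finished: one spare lies in the second-layer gap and the other is saddled on top, both set down gently and aligned with nozzles matching; the job was handed in at about 19.5 s of the 54 s limit.

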